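# Put the weighed canister back into its row

## Task

Take the blue-lidded canister off the scale and push it down into the gap in the row of canisters in the green tub, its broad faces against its neighbours, easing them apart, until it stands fully home on the tub's floor, then let go. Push it in rather than dropping it, topple none of the canisters and leave the others standing in the tub (a slight lean is fine), and do not shove the glass jar about.

Things in the scene. Friction and masses are not known exactly. Their poses are not given: they have to be found in the camera images.
- can_blue_mid (a point): Canister to put away: rigid, cream, BLUE lid, 0.26-0.44 kg, standing on the scale. Point: its centre, 65 mm above its underside. 56 mm wide along its x, 44 thick along y, 130 tall. Foot tapers in thickness only: 30 mm at the bottom, 44 from 35 mm up; shoulders slope in from 105 to 118 mm up; then a 50 x 28 x 14 lid. Grip from above across the flat 56 mm width, 80-100 mm above the underside.
- tub_floor (a point): Long narrow green plastic tub, fixed, open on top, holding the row. Inside 77 mm wide along its x, 234 mm long along its y (the row runs along y); 5 mm walls, long sides 55 mm and ends 96 mm tall; small outward rims along the long sides (111 mm over them). Point: centre of its inner floor, 5 mm above the table.
- scale_pan (a point): Flat low platform scale, fixed to the table; steel pan 180 x 160 mm. This point is the centre of the pan's top, 50 mm above the table.
- jar: Bystander: closed amber glass jar with white cap, 76 mm across, 110 mm tall, at the right. Origin at the centre of its underside.
- can_red_mid (a point): Loose canister with RED lid, same shape as the blue one, in the row in the tub, its x along the tub's x. Point: its centre, 65 mm above its underside. The four stand in any order, two each side of one gap 30-34 mm wide between their bodies (the other spaces are 2-6 mm); they slide aside when pushed, and the tub has room for five with 14 mm to spare.
- can_yellow_mid (a point): Loose canister with YELLOW lid, same shape as the blue one, in the row in the tub, its x along the tub's x. Point: its centre, 65 mm above its underside. The four stand in any order, two each side of one gap 30-34 mm wide between their bodies (the other spaces are 2-6 mm); they slide aside when pushed, and the tub has room for five with 14 mm to spare.
- can_orange_mid (a point): Loose canister with ORANGE lid, same shape as the blue one, in the row in the tub, its x along the tub's x. Point: its centre, 65 mm above its underside. The four stand in any order, two each side of one gap 30-34 mm wide between their bodies (the other spaces are 2-6 mm); they slide aside when pushed, and the tub has room for five with 14 mm to spare.
- can_white_mid (a point): Loose canister with WHITE lid, same shape as the blue one, in the row in the tub, its x along the tub's x. Point: its centre, 65 mm above its underside. The four stand in any order, two each side of one gap 30-34 mm wide between their bodies (the other spaces are 2-6 mm); they slide aside when pushed, and the tub has room for five with 14 mm to spare.
Mind the look-alikes: they are no part of the job. What is shaped like the part that bears can_orange_mid but pink is not meant. Leave any pink look-alike of the part that bears can_red_mid alone.

How it is judged:
On the way:
1. the blue canister is pushed down into the gap by the gripper: less than 20 mm above the tub floor while the fingers still hold or press it (z of can_blue_mid in the frame of tub_floor below 0.085 m and x of can_blue_mid in the frame of tub_floor between -0.03 and 0.03 m and y of can_blue_mid in the frame of tub_floor between -0.04 and 0.04 m and contact force between the fingers and can_blue above 0.5 N), for 0.05 s.
At the end, for the whole second after the job is handed in: Blue canister at rest on the tub floor (within 8 mm) in the row's middle place (within 36 mm of the tub centre along the row, 25 mm across), upright within 8 deg, square to the row within 17 deg; the other four still in the tub on its floor (within 13 mm), upright within 17 deg (z of can_blue_mid in the frame of tub_floor between 0.055 and 0.073 m and y of can_blue_mid in the frame of tub_floor between -0.036 and 0.036 m and x of can_blue_mid in the frame of tub_floor between -0.025 and 0.025 m and angle between can_blue_mid's own z axis and vertical below 0.14 rad and angle between the y axis of can_blue_mid and the y axis of tub_floor, either way round below 0.3 rad and linear speed of can_blue below 0.02 m/s and angle between each of can_red_mid, can_yellow_mid, can_orange_mid, can_white_mid's own z axis and vertical below 0.3 rad and z of each of can_red_mid, can_yellow_mid, can_orange_mid, can_white_mid in the frame of tub_floor below 0.078 m and y of can_red_mid in the frame of tub_floor between -0.12 and 0.12 m and x of can_red_mid in the frame of tub_floor between -0.035 and 0.035 m and y of can_yellow_mid in the frame of tub_floor between -0.12 and 0.12 m and x of can_yellow_mid in the frame of tub_floor between -0.035 and 0.035 m and y of can_orange_mid in the frame of tub_floor between -0.12 and 0.12 m and x of can_orange_mid in the frame of tub_floor between -0.035 and 0.035 m and y of can_white_mid in the frame of tub_floor between -0.12 and 0.12 m and x of can_white_mid in the frame of tub_floor between -0.035 and 0.035 m); the robot touches nothing.
It fails at once if a canister of the row is toppled (tips more than 30 degrees) (angle between any of can_red_mid, can_yellow_mid, can_orange_mid, can_white_mid's own z axis and vertical above 0.52 rad).
It fails at once if a canister of the row is lifted out of the tub (z of any of can_red_mid, can_yellow_mid, can_orange_mid, can_white_mid in the frame of tub_floor above 0.12 m).
It fails at once if the jar is shoved more than 50 mm (distance of jar from where it was at the start of the episode above 0.05 m).
It fails at once if the blue canister is toppled (tips more than 45 degrees) (angle between can_blue_mid's own z axis and vertical above 0.785 rad).
It also fails if it takes over 51 s, if anything falls off the work surface, if the arm or the gripper's body presses on something with over 40 N, if the wrist force passes 120 N, or if a joint passes its speed limit or range.

## Robot

A 7-joint arm with a two-finger parallel gripper is mounted at the origin on the work surface. World frame = base frame: x ahead of the robot, y to its left, z up, the work surface at z = 0. Lengths are in m, angles in rad, forces in N, time in s.
With the tool pointing down it reaches from about 0.425 to 0.875 m from the base axis. Payload 8.4 kg.
Tool frame: the origin (TCP) lies at the very end of the fingers, on their centre line; the grasp point (between the pads) lies 19 mm behind it; x points along the fingers, y is the direction in which the jaws open and shut, and the axes are right-handed (so a half turn about x gives the same grasp; the last joint's range is limited). The gripper opens to 87 mm and grips with 3 to 60 N. Pads are 19 mm wide; open, the fingers measure 117 mm over their backs; the gripper's body (75 mm by 190 mm) begins 51 mm behind the grasp point.
Start: joints at [-1.435, 0.333, 0.04, 1.465, -0.013, 1.343, -0.059], TCP at [0.151, 0.632, 0.193] pointing down, gripper open.
Joint ranges: [-2.58, 2.58], [-0.38, 2.09], [-1.3, 1.39], [0.25, 2.4], [-1.5, 4.64], [0.08, 2.09], [-2.65, 2.65]. Speed limits (rad/s): [2.22, 2.22, 2.79, 2.79, 3.14, 3.14, 3.14].

## Interface

Orientations are given as a unit quaternion [x, y, z, w].
In Python, from cell import readout, eyes, finish_job gives the robot as it stands.
- The arm moves only by the tool servo_tool, never from a script. Its argument "commands" is a list of rows, each a list of 2 entries, a list of its own where there are three numbers: the shift along the tool's x, y, z in mm, then the turn about the tool's x in degrees. In form: [[[tx, ty, tz], twist], ...]. A call has 1 to 12 rows; each row is the pose to reach, as a shift and turn from the pose commanded when the call began, along the tool's axes at that moment; what a row does not reach only later rows make up. A row lasts 1/10 s, in which the tool goes at most 50 mm and 8.59 degrees, less where a joint would pass 70% of its speed; a pose out of reach is approached as far as the arm can. A call with a gripper value outside its range is refused whole. "gripper" is the finger opening in mm, from 0 to 87, set as the call begins (left out, the last holds). The fingers move at their own pace and stop on an object; "squeeze" is the grip in N (left out, the last holds). Time passes only in rows, so rows that repeat a pose let the fingers close. It gives the time, the measured TCP pose, the force and the opening at its end, in the units of the state.
- readout.get_obs(): the state, without advancing time (a new reading comes with each control period).
- eyes.grab_frame(name): name is "scene" or "top"; returns a dict with "img" (384x512x3 uint8, blue, green, red), "depth" (384x512 float32, m along the optical axis (not along the pixel's ray), 0 where there is no reading), "vertical_fov" (degrees; the focal length in pixels is half the picture's height over the tangent of half this angle, whatever the lens; pixels are square), "cx", "cy" (the principal point, pixels), "extrinsics" (4x4, takes a point from world to camera coordinates). Camera axes: x right, y up, looking along -z (the intrinsics and any distortion apply to the point x, -y, -z); pixel columns grow to the right and rows downward; lengths in m; the calibration is good to about 2 mm. A picture is of the moment at which its call begins.
- finish_job(): hands the job in, once; it reports no verdict.
The state is a dict: "time": time; "q": joint angles; "qd": joint speeds; "joint_efforts": joint torques, N m; "tool_pos": TCP position; "tool_rot": TCP orientation; "force": force on the tool from outside, world axes, zero at the start; "wrist_torque": the same for the moment, N m; "width": finger opening in m.
Only numpy, scipy, OpenCV 4.12 (cv2) and the standard library are available. Lean on these libraries where they do the work, as an engineer would, in place of code of your own. Each camera call takes 0.05 s, during which the arm holds its last target.

## Working session

There is one attempt and no reset: what is moved stays moved. The work goes in short steps, Python scripts to look and compute and a tool call to move; the robot and the scene stay as the last step left them, time stands still between calls to the robot, and variables do not carry over. Pictures are saved under pics/ and viewed, and the job is handed in when it is done.

Besides the shell and the picture viewer there is one more tool, called after ">>>" by a JSON object that holds its "name" and its "arguments", one argument or row to a line. servo_tool: Moves the arm, as the interface text tells. Its arguments: {"type":"object","properties":{"commands":{"type":"array","items":{"type":"array"}},"gripper":{"type":"number"},"squeeze":{"type":"number"}},"required":["commands"]}

```bash
mkdir -p pics; ls
cat > h.py <<'E'
import numpy as np, cv2
from cell import readout, eyes, finish_job
def grab(n,save=None):
    f=eyes.grab_frame(n)
    if save: cv2.imwrite('pics/'+save,f['img'])
    np.savez('/tmp/%s.npz'%n,**f)
    return f
def load(n): return dict(np.load('/tmp/%s.npz'%n))
def foc(f): return 192/np.tan(np.radians(float(f['vertical_fov']))/2)
def pts(f):
    "world points for every pixel from depth"
    d=f['depth'];F=foc(f);v,u=np.mgrid[:384,:512]
    c=np.stack([(u-f['cx'])/F*d,-(v-f['cy'])/F*d,-d,np.ones_like(d)],-1)
    return (c@np.linalg.inv(f['extrinsics']).T)[...,:3]
def ray(f,u,v,z):
    F=foc(f);E=np.linalg.inv(f['extrinsics'])
    d=E[:3,:3]@np.array([(u-f['cx'])/F,-(v-f['cy'])/F,-1]);o=E[:3,3]
    return o+d*(z-o[2])/d[2]
E
python3 - <<'E'
from h import *
for n in ('scene','top'):
    f=grab(n,n+'0.png'); print({k:(np.shape(v) if np.size(v)>16 else v) for k,v in f.items()})
o=readout.get_obs();print(o)
E
```

```text
pics
{'img': (384, 512, 3), 'depth': (384, 512), 'vertical_fov': 46.43496996635358, 'cx': 244.99048572742643, 'cy': 189.4254632162918, 'extrinsics': array([[-0.8482458 ,  0.52939267, -0.01491528,  0.50734489],
       [-0.43247404, -0.67614761,  0.59648186,  0.06793367],
       [ 0.30568819,  0.5124137 ,  0.80248796, -1.23960197],
       [ 0.        ,  0.        ,  0.        ,  1.        ]])}
{'img': (384, 512, 3), 'depth': (384, 512), 'vertical_fov': 47.965621349625536, 'cx': 249.46422668604916, 'cy': 188.5281996876259, 'extrinsics': array([[ 0.024929  , -0.99948717,  0.02009833, -0.15987639],
       [ 0.9971843 ,  0.02628385,  0.07023264, -0.52467662],
       [-0.07072488,  0.01829091,  0.99732815, -1.11390674],
       [ 0.        ,  0.        ,  0.        ,  1.        ]])}
{'time': 0.1, 'q': array([-1.43519522,  0.33384169,  0.03986641,  1.46617716, -0.01337119,
        1.34330307, -0.05847994]), 'qd': array([ 0.000299  , -0.00128161, -0.00178024, -0.00266205,  0.00027156,
       -0.00103435, -0.00019163]), 'joint_efforts': array([ 4.24168175e-03, -6.57818198e+01,  1.34018306e+00, -4.04700494e+01,
       -5.96689805e-02,  4.10571287e-02,  6.78534911e-05]), 'tool_pos': array([0.15114834, 0.63170258, 0.19255   ]), 'tool_rot': array([ 0.0823007 ,  0.70225701, -0.08333525,  0.70222284]), 'force': array([0.27652756, 0.23878937, 0.52858132]), 'wrist_torque': array([-0.03792136, -0.06944474,  0.04886281]), 'width': 0.08701289177262432}
```

View pics/scene0.png

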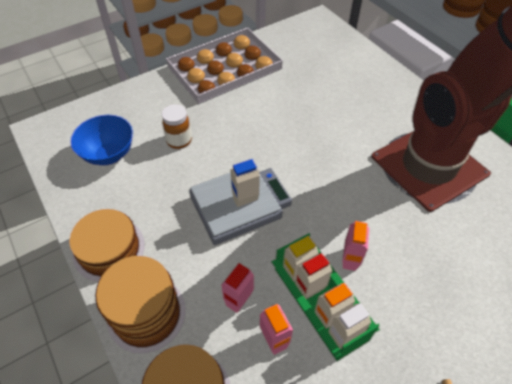

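View pics/top0.png

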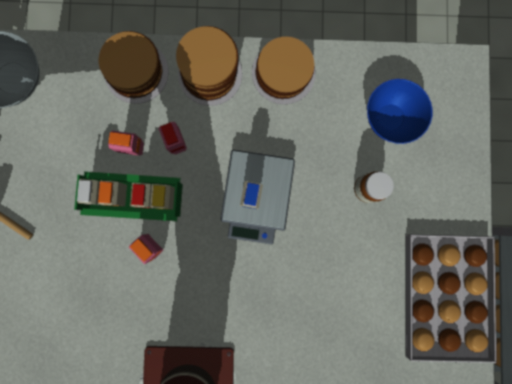

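```bash
cat > m.py <<'E'
from h import *
for n in ('top','scene'):
    f=load(n);P=pts(f);hsv=cv2.cvtColor(f['img'],cv2.COLOR_BGR2HSV)
    print(n,'table z', np.median(P[...,2][300:330,290:340]) if n=='top' else '')
    H,S,V=[hsv[...,i].astype(int) for i in range(3)]
    z=P[...,2]
    R=(P[...,0]>.25)&(P[...,0]<.95)&(P[...,1]>-.3)&(P[...,1]<.5)
    ms={'blue':(abs(H-112)<12)&(S>120)&R&(z>.12),
    'green':(abs(H-65)<15)&(S>100)&R&(z>.03),
    'red':(((H<6)|(H>176))&(S>150))&R&(z>.11),
    'orange':(abs(H-13)<6)&(S>150)&R&(z>.11),
    'yellow':(abs(H-27)<6)&(S>120)&R&(z>.11),}
    for k,m in ms.items():
        nc,lab,st,c=cv2.connectedComponentsWithStats(m.astype(np.uint8))
        for i in range(1,nc):
            if st[i,4]<25: continue
            Q=P[lab==i];pix=np.argwhere(lab==i)[:,::-1].astype(np.float32)
            r=cv2.minAreaRect((Q[:,:2]*1000).astype(np.float32))
            print(k,st[i,4],'pix',c[i].round(1),'med',np.median(Q,0).round(4),'min',Q.min(0).round(3),'max',Q.max(0).round(3),'rect',np.round(r[0],1),np.round(r[1],1),round(r[2],1))
E
python3 m.py
```

```text
top table z -0.00040049973964373375
blue 245 pix [251.2 193.6] med [ 0.5052 -0.1474  0.1793] min [ 0.482 -0.163  0.174] max [ 0.53  -0.132  0.184] rect [ 506.3 -147.6] [26.1 48.3] 80.2
green 1470 pix [133.6 196. ] med [0.4935 0.1449 0.0544] min [ 0.441 -0.126  0.03 ] max [0.557 0.279 1.151] rect [496.3  74.8] [405.  110.1] 87.2
red 230 pix [169.  133.8] med [0.6461 0.0509 0.1289] min [0.622 0.032 0.122] max [0.673 0.071 0.134] rect [647.6  51.8] [47.9 27.8] 22.9
red 247 pix [137.8 194. ] med [0.5009 0.1174 0.1338] min [0.477 0.104 0.13 ] max [0.525 0.133 0.139] rect [500.9 118. ] [27.9 48.4] 87.1
orange 2717 pix [207.7  56.9] med [ 0.8362 -0.0357  0.1341] min [ 0.448 -0.126  0.11 ] max [0.911 0.036 1.151] rect [677.7 -43. ] [466.1 142.3] 2.8
orange 242 pix [119.3 138.5] med [0.6318 0.1686 0.1291] min [0.617 0.143 0.125] max [0.648 0.193 0.133] rect [632.2 168.4] [49.7 27.8] 82.9
orange 261 pix [104.9 191.9] med [0.5035 0.1947 0.1339] min [ 0.448 -0.126  0.122] max [0.53  0.211 1.151] rect [482.5  41.7] [340.9  49.7] 82.1
orange 248 pix [140.7 249.5] med [0.3707 0.1061 0.129 ] min [ 0
[... 965 characters left out ...]
[359.5 232.2] med [0.3748 0.1111 0.1295] min [0.349 0.086 0.121] max [0.839 0.413 0.962] rect [590.4 260.4] [581.4  32.1] 34.7
orange 4081 pix [132.8 292. ] med [ 0.8443 -0.0207  0.1341] min [ 0.769 -0.107  0.11 ] max [0.913 0.413 0.962] rect [812.3 148. ] [142.2 512.4] 9.8
orange 362 pix [337.4 294.3] med [0.5067 0.1985 0.1344] min [0.481 0.176 0.111] max [0.839 0.413 0.962] rect [666.5 289. ] [421.3  45.8] 29.5
orange 372 pix [275.9 318.2] med [0.634  0.1727 0.1294] min [0.613 0.146 0.112] max [0.839 0.413 0.962] rect [717.6 285.5] [348.3  43.4] 53.5
yellow 307 pix [301.9 246.3] med [0.5011 0.0749 0.1341] min [0.475 0.059 0.122] max [0.839 0.413 0.962] rect [668.2 224.2] [505.5  50.6] 42.1
```

Run:
```python
from h import *
f=load('top');a=f['img'][120:270,60:310]
cv2.imwrite('pics/topcrop.png',cv2.resize(a,None,fx=3.2,fy=3.2,interpolation=cv2.INTER_CUBIC))
f=load('scene');a=f['img'][140:360,180:400]
cv2.imwrite('pics/scenecrop.png',cv2.resize(a,None,fx=2.7,fy=2.7,interpolation=cv2.INTER_CUBIC))
```

```text
(no output)
```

View pics/topcrop.png

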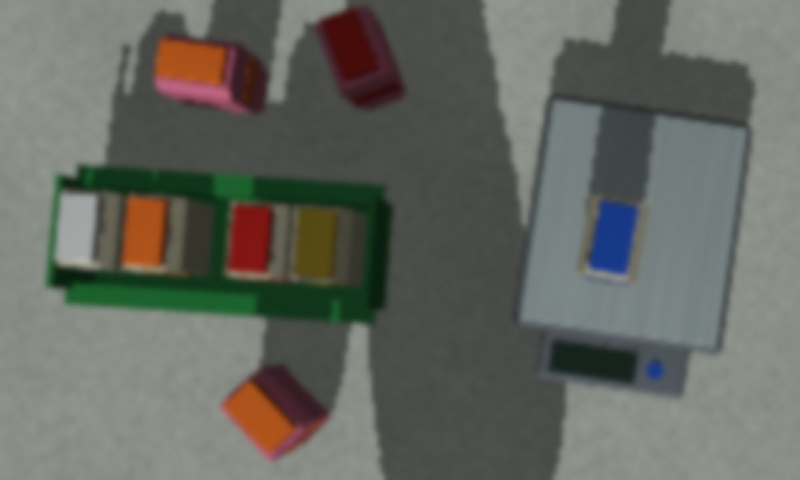

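View pics/scenecrop.png

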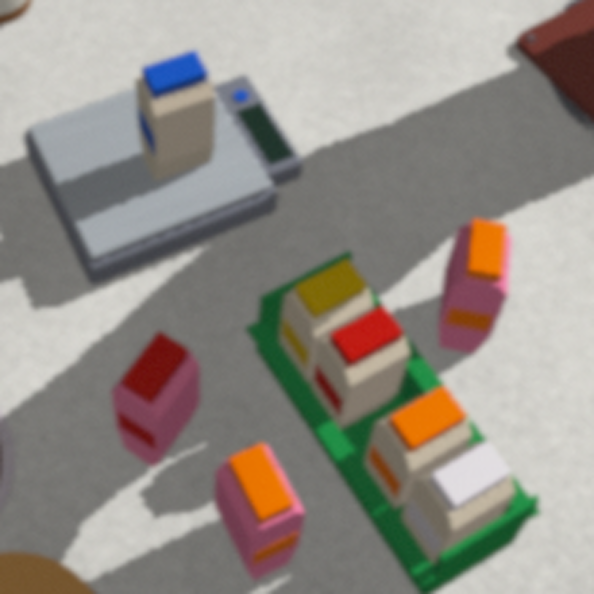

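```bash
cat > m2.py <<'E'
from h import *
from scipy.spatial.transform import Rotation as Rn
def meas(which=('top','scene'),names=None,zr=None,show=True):
    out={}
    for n in which:
        f=load(n);P=pts(f);hsv=cv2.cvtColor(f['img'],cv2.COLOR_BGR2HSV)
        H,S,V=[hsv[...,i].astype(int) for i in range(3)]
        z=P[...,2]
        T=(P[...,0]>.44)&(P[...,0]<.56)&(P[...,1]>.02)&(P[...,1]<.30)&(z>.122)&(z<.24)
        B=(P[...,0]>.40)&(P[...,0]<.6)&(P[...,1]>-.3)&(P[...,1]<.3)&(z>.122)&(z<.6)
        ms={'blue':(abs(H-112)<12)&(S>120)&B,'red':((H<6)|(H>176))&(S>150)&T,
        'orange':(abs(H-13)<6)&(S>150)&T,'yellow':(abs(H-27)<6)&(S>120)&T,
        'white':(S<25)&(V>150)&T&(P[...,1]>.2)}
        for k,m in ms.items():
            nc,lab,st,c=cv2.connectedComponentsWithStats(m.astype(np.uint8))
            if nc<2: print(n,k,'none');continue
            i=1+np.argmax(st[1:,4]);Q=P[lab==i];zt=np.median(Q[:,2]);g=abs(Q[:,2]-zt)<.006;Q=Q[g]
            r=cv2.minAreaRect((Q[:,:2]*1000).astype(np.float32))
            (w,h),a=r[1],r[2]
            if w<h: a-=90
            a=(a+90)%180-90
            # plane tilt
            A=np.c_[Q[:,:2]-Q[:,:2].mean(0),np.ones(len(Q))];co=np.linalg.lstsq(A,Q[:,2],rcond=None)[0]
            out[n,k]=np.r_[r[0],zt*1000,a]
            if show:print(n,k,st[i,4],'c',np.round(r[0],1),'z',round(zt*1000,1),'mean',(Q.mean(0)*1000).round(1),'size',np.round(r[1],1),'xdir deg',round(a,1),'tiltxy deg',np.degrees(co[:2]).round(1))
        G=(abs(H-65)<15)&(S>80)&(P[...,0]>.4)&(P[...,0]<.6)&(P[...,1]>.0)&(P[...,1]<.33)&(z>.045)&(z<.11)
        Q=P[G];r=cv2.minAreaRect((Q[:,:2]*1000).astype(np.float32))
        print(n,'tub',np.round(r[0],1),np.round(r[1],1),round(r[2],1),'zmax',Q[:,2].max().round(3))
        J=(P[...,0]>.45)&(P[...,0]<.62)&(P[...,1]<-.35)&(P[...,1]>-.55)&(z>.1)&(z<.13)
        print(n,'jar top',(np.median(P[J],0)*1000).round(0) if J.any() else None)
    return out
def tool():
    o=readout.get_obs();M=Rn.from_quat(o['tool_rot']).as_matrix()
    print('t',o['time'],'tcp',(o['tool_pos']*1000).round(1),'F',o['force'].round(1),'w',o['width']*1000);print('tool axes cols\n',M.round(4));return o,M
if __name__=='__main__':
    meas();tool()
E
python3 m2.py
```

```text
top blue 245 c [ 506.3 -147.6] z 179.3 mean [ 506.  -147.6  179.3] size [26.1 48.3] xdir deg -9.8 tiltxy deg [0.5 0.1]
top red 247 c [500.9 118. ] z 133.8 mean [500.8 117.6 133.9] size [27.9 48.4] xdir deg -2.9 tiltxy deg [0.1 1.2]
top orange 257 c [503.7 196. ] z 133.9 mean [503.5 194.9 133.8] size [29.7 47.9] xdir deg -1.1 tiltxy deg [0.5 1.3]
top yellow 252 c [498.6  69.8] z 134.0 mean [498.3  69.5 133.8] size [27.5 49.9] xdir deg -2.9 tiltxy deg [-0.6  0.8]
top white 200 c [503.5 245.4] z 133.9 mean [503.5 245.5 133.9] size [24.8 46.1] xdir deg -4.2 tiltxy deg [ 0.5 -1.6]
top tub [499.8 156. ] [244.6 110.9] 87.5 zmax 0.099
top jar top [ 539. -461.  110.]
scene blue 223 c [ 508.1 -144. ] z 178.8 mean [ 508.3 -143.   178.6] size [27.5 49.1] xdir deg -11.4 tiltxy deg [-0.8 -3.8]
scene red 300 c [502.2 121.2] z 134.3 mean [503.  122.  134.4] size [27.2 50.8] xdir deg -1.4 tiltxy deg [-0.3 -1.3]
scene orange 357 c [505.5 197.5] z 134.4 mean [506.2 198.4 134.3] size [28.4 49.2] xdir deg -3.2 tiltxy deg [-0.5 -1.5]
scene yellow 306 c [500.2  73.1] z 134.1 mean [501.   74.1 134. ] size [28.2 49.6] xdir deg -2.9 tiltxy deg [-0.7 -2.7]
scene white 390 c [506.7 247.2] z 134.5 mean [507.2 247.9 134.5] size [27.9 49.2] xdir deg -2.3 tiltxy deg [ 0.2 -1.4]
scene tub [501.  158.7] [244.2 112.5] 87.4 zmax 0.1
scene jar top [ 543. -455.  109.]
t 0.1 tcp [151.1 631.7 192.6] F [0.3 0.2 0.5] w 87.01289177262431
tool axes cols
 [[-2.000e-04  2.326e-01  9.726e-01]
 [-1.400e-03  9.726e-01 -2.326e-01]
 [-1.000e+00 -1.500e-03  1.000e-04]]
```

>>> {"name": "servo_tool", "arguments": {
  "commands": [
    [[-68,-20,30],0],
    [[-68,-45,70],5],
    [[-68,-70,110],10],
    [[-68,-100,155],16],
    [[-68,-130,200],22],
    [[-68,-160,245],28],
    [[-68,-190,290],34],
    [[-68,-215,330],40],
    [[-68,-226.5,351],40],
    [[-68,-226.5,351],40],
    [[-68,-226.5,351],40]
  ],
  "gripper": 87
}}

```text
time: 1.2
tool_pos: [0.4405, 0.3291, 0.2611]
tool_rot: [0.319, 0.631, -0.319, 0.631]
force: [-0.3, 0.8, -0.0]
width: 0.0869
```

Run:
```python
from m2 import *
o,M=tool();print(o['q'].round(3))
d=np.array([507.2,-145.8,235])-o['tool_pos']*1000;print((M.T@d).round(1),np.degrees(np.arctan2(M[1,1],M[0,1])))
```

```text
t 1.2 tcp [440.5 329.1 261.1] F [-0.3  0.8 -0. ] w 86.94006541597619
tool axes cols
 [[-4.000e-04  8.050e-01  5.933e-01]
 [-3.000e-04  5.933e-01 -8.050e-01]
 [-1.000e+00 -5.000e-04 -0.000e+00]]
[-1.055  0.096  0.362  1.621 -0.034  1.431 -0.055]
[  26.2 -228.   421.9] 36.39006026258465
```

>>> {"name": "servo_tool", "arguments": {
  "commands": [
    [[0,-20,40],3],
    [[0,-43,80],8],
    [[0,-65,120],13],
    [[0,-87,160],18],
    [[0,-109,200],23],
    [[0,-130,240],28],
    [[0,-152,280],33],
    [[5,-174,320],38],
    [[10,-195,360],43],
    [[15,-217,400],46.9],
    [[26,-228,422],46.9],
    [[26,-228,422],46.9]
  ]
}}

```text
time: 2.4
tool_pos: [0.5073, -0.1469, 0.2342]
tool_rot: [-0.543, -0.452, 0.545, -0.452]
force: [0.1, 0.0, 0.3]
width: 0.0871
```

>>> {"name": "servo_tool", "arguments": {
  "commands": [
    [[0,0,0],0],
    [[0,0,0],0]
  ]
}}

```text
time: 2.6
tool_pos: [0.5084, -0.1424, 0.2354]
tool_rot: [0.542, 0.454, -0.542, 0.454]
force: [-0.2, 0.1, -0.3]
width: 0.0872
```

Run:
```python
from m2 import *
grab('top','top1.png');grab('scene','scene1.png')
o,M=tool();print(o['q'].round(3))
d=np.array([507.2,-145.8,50+71])-o['tool_pos']*1000;print((M.T@d).round(1),np.degrees(np.arctan2(M[1,1],M[0,1])))
```

```text
t 2.7 tcp [ 508.4 -142.8  235.6] F [ 0.1 -0.3 -0.4] w 87.06418739294013
tool axes cols
 [[ 3.000e-04  9.842e-01 -1.768e-01]
 [ 5.000e-04 -1.768e-01 -9.842e-01]
 [-1.000e+00  2.000e-04 -6.000e-04]]
[-0.602  0.055  0.836  1.73  -0.042  1.375  0.064]
[114.6  -0.7   3.3] -10.182664626619443
```

View pics/scene1.png

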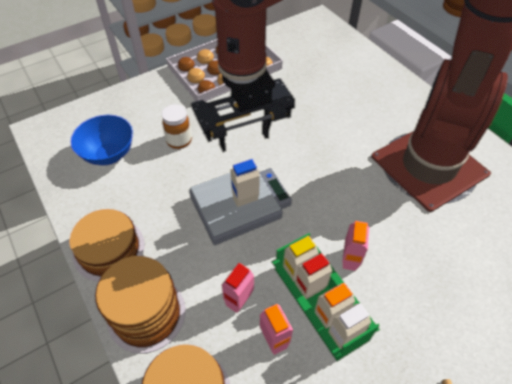

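View pics/top1.png

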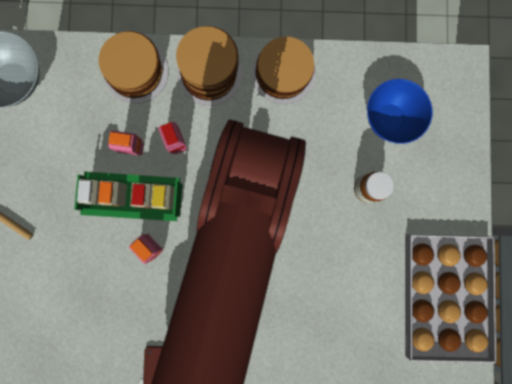

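>>> {"name": "servo_tool", "arguments": {
  "commands": [
    [[10,0,1],0],
    [[25,0,2],0],
    [[40,-0.7,3],0],
    [[40,-0.7,3],0],
    [[40,-0.7,3],0],
    [[40,-0.7,3],0]
  ]
}}

```text
time: 3.3
tool_pos: [0.5072, -0.1473, 0.196]
tool_rot: [0.543, 0.453, -0.543, 0.453]
force: [0.7, 0.3, 0.1]
width: 0.0873
```

Run:
```python
from m2 import *
grab('scene','scene2.png')
meas(('scene',))
o,M=tool();f=load('scene')
d=np.array([507.2,-145.8,50+71])-o['tool_pos']*1000;print((M.T@d).round(1),np.degrees(np.arctan2(M[1,1],M[0,1])))
# project tcp & finger tips
F=foc(f)
for off in (-.0435,-.0585,0,.0435,.0585):
    p=np.r_[o['tool_pos']+M[:,1]*off,1];c=f['extrinsics']@p;print(off,(f['cx']+F*c[0]/-c[2]).round(1),(f['cy']+F*-c[1]/-c[2]).round(1))
a=f['img'][60:240,160:320]
cv2.imwrite('pics/s2c.png',cv2.resize(a,None,fx=3.3,fy=3.3,interpolation=cv2.INTER_CUBIC))
```

```text
scene blue 216 c [ 507.8 -144.1] z 179.0 mean [ 508.1 -142.8  178.8] size [27.5 48.1] xdir deg -6.8 tiltxy deg [-0.6 -3.3]
scene red 299 c [502.1 121.5] z 134.3 mean [502.7 122.  134.3] size [27.5 48.8] xdir deg -2.6 tiltxy deg [-1.1 -1.7]
scene orange 354 c [505.6 197.8] z 134.3 mean [506.4 198.4 134.2] size [28.2 49.4] xdir deg -1.8 tiltxy deg [-0.5 -1. ]
scene yellow 309 c [500.4  72.9] z 134.0 mean [501.2  73.8 134. ] size [29.2 50.1] xdir deg -3.2 tiltxy deg [-1.  -2.5]
scene white 401 c [506.7 247.2] z 134.3 mean [507.5 247.8 134.3] size [28.1 50.8] xdir deg -3.4 tiltxy deg [-0.1 -1.4]
scene tub [500.9 158.2] [245.  112.7] 87.8 zmax 0.099
scene jar top [ 543. -456.  109.]
t 3.35 tcp [ 507.3 -147.4  196.1] F [-0.7  0.  -0.7] w 87.07706434413173
tool axes cols
 [[ 1.100e-03  9.838e-01 -1.795e-01]
 [-0.000e+00 -1.795e-01 -9.838e-01]
 [-1.000e+00  1.100e-03 -2.000e-04]]
[75.1 -0.4 -1.5] -10.342356260653748
-0.0435 261.2 154.8
-0.0585 267.3 152.9
0 243.3 160.3
0.0435 225.0 166.0
0.0585 218.7 168.0
```

View pics/s2c.png

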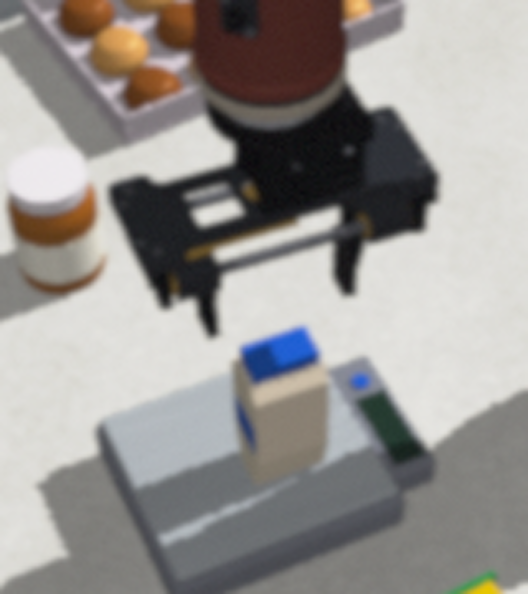

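Run:
```python
from m2 import *
f=load('scene');P=pts(f);V=f['img'].max(2)
m=(V<70)&(P[...,2]>.18)&(P[...,2]<.26)&(abs(P[...,0]-.5)<.13)&(abs(P[...,1]+.14)<.1)
for r in range(144,166):
    for c in range(218,272):
        if m[r,c] and (r>=158 or c>255 and r>146): print(r,c,(P[r,c]*1000).round(0),V[r,c])
```

```text
147 264 [ 464. -129.  232.] 56
147 265 [ 462. -129.  231.] 40
147 266 [ 460. -128.  231.] 67
158 223 [ 559. -145.  239.] 35
158 224 [ 556. -146.  236.] 41
159 223 [ 559. -145.  236.] 48
159 224 [ 556. -146.  233.] 43
160 224 [ 556. -145.  231.] 55
```

Run:
```python
from m2 import *
f=grab('scene','scene3.png');P=pts(f);V=f['img'].max(2)
for r in range(152,172,1):
    print(r,[(c,V[r,c],*(P[r,c]*1000).round(0).astype(int)) for c in range(221,227,2)])
o,M=tool()
a=f['img'][120:200,200:300]
cv2.imwrite('pics/s3c.png',cv2.resize(a,None,fx=6,fy=6,interpolation=cv2.INTER_NEAREST))
```

```text
152 [(221, np.uint8(34), np.int64(562), np.int64(-144), np.int64(261)), (223, np.uint8(33), np.int64(557), np.int64(-146), np.int64(256)), (225, np.uint8(139), np.int64(449), np.int64(-348), np.int64(-3))]
153 [(221, np.uint8(37), np.int64(561), np.int64(-148), np.int64(254)), (223, np.uint8(30), np.int64(557), np.int64(-145), np.int64(254)), (225, np.uint8(129), np.int64(452), np.int64(-342), np.int64(1))]
154 [(221, np.uint8(41), np.int64(561), np.int64(-147), np.int64(251)), (223, np.uint8(29), np.int64(558), np.int64(-145), np.int64(251)), (225, np.uint8(122), np.int64(553), np.int64(-146), np.int64(248))]
155 [(221, np.uint8(51), np.int64(563), np.int64(-144), np.int64(253)), (223, np.uint8(28), np.int64(559), np.int64(-143), np.int64(251)), (225, np.uint8(112), np.int64(553), np.int64(-146), np.int64(244))]
156 [(221, np.uint8(73), np.int64(560), np.int64(-150), np.int64(242)), (223, np.uint8(26), np.int64(558), np.int64(-146), np.int64(243)), (225, np.uint8(106), np.int64(553), np.int64(-145), np.int64(241))]
157 [(221, np.uint8(103), np.int64(560), np.int64(-151), np.int64(23
[... 2513 characters left out ...]
p.int64(-295), np.int64(-1)), (225, np.uint8(225), np.int64(481), np.int64(-292), np.int64(-1))]
170 [(221, np.uint8(225), np.int64(493), np.int64(-293), np.int64(2)), (223, np.uint8(225), np.int64(488), np.int64(-291), np.int64(0)), (225, np.uint8(225), np.int64(483), np.int64(-289), np.int64(-1))]
171 [(221, np.uint8(224), np.int64(495), np.int64(-291), np.int64(1)), (223, np.uint8(224), np.int64(490), np.int64(-288), np.int64(0)), (225, np.uint8(223), np.int64(485), np.int64(-286), np.int64(0))]
t 3.4 tcp [ 507.2 -147.4  196. ] F [ 0.1 -0.   0.2] w 87.28145850168724
tool axes cols
 [[ 1.100e-03  9.838e-01 -1.795e-01]
 [ 0.000e+00 -1.795e-01 -9.838e-01]
 [-1.000e+00  1.000e-03 -2.000e-04]]
```

View pics/s3c.png

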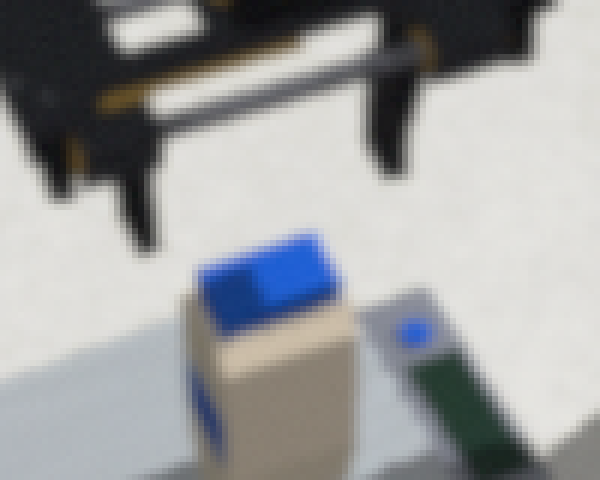

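Run:
```python
from m2 import *
f=load('scene');P=pts(f);V=f['img'].max(2)
for c in (209,211,213,265,287,290,288):
    print(c,[(r,V[r,c].item(),*(P[r,c]*1000).round(0).astype(int).tolist()) for r in range(122,162,1) if V[r,c]<80 and P[r,c,2]>.2][-3:])
o,M=tool()
F=foc(f)
for p in ([.556,-.146,.196],[.556,-.146,.222]):
    c=f['extrinsics']@np.r_[p,1];print((f['cx']+F*c[0]/-c[2]).round(1),(f['cy']+F*-c[1]/-c[2]).round(1))
m=(V<80)&(P[...,2]>.18)&(P[...,2]<.6)&(abs(P[...,0]-.5)<.15)&(abs(P[...,1]+.14)<.12)
z=P[...,2][m];print(np.histogram(z,bins=np.arange(.2,.42,.01)))
```

```text
209 [(149, 30, 597, -126, 309), (150, 40, 597, -126, 306), (151, 61, 598, -124, 305)]
211 [(147, 51, 593, -123, 315), (148, 50, 593, -124, 311), (149, 65, 593, -125, 307)]
213 [(146, 74, 589, -124, 314), (147, 76, 588, -125, 310), (148, 79, 589, -124, 308)]
265 [(146, 32, 463, -128, 235), (147, 40, 462, -128, 231), (148, 73, 463, -127, 230)]
287 [(126, 44, 433, -95, 308), (127, 49, 434, -94, 307), (128, 59, 432, -96, 301)]
290 []
288 [(122, 64, 432, -94, 320)]
t 3.4 tcp [ 507.2 -147.4  196. ] F [ 0.1 -0.   0.2] w 87.28145850168724
tool axes cols
 [[ 1.100e-03  9.838e-01 -1.795e-01]
 [ 0.000e+00 -1.795e-01 -9.838e-01]
 [-1.000e+00  1.000e-03 -2.000e-04]]
224.8 169.9
224.2 162.3
(array([   0,    0,    1,   19,   25,   33,   32,   22,    6,   15,  110,
        355,  130, 1130,  160,  151,  147,   12,   78,  263,  225]), array([0.2 , 0.21, 0.22, 0.23, 0.24, 0.25, 0.26, 0.27, 0.28, 0.29, 0.3 ,
       0.31, 0.32, 0.33, 0.34, 0.35, 0.36, 0.37, 0.38, 0.39, 0.4 , 0.41]))
```

>>> {"name": "servo_tool", "arguments": {
  "commands": [
    [[12,-0.4,-1.5],0],
    [[24,-0.4,-1.5],0],
    [[24,-0.4,-1.5],0]
  ]
}}

```text
time: 3.7
tool_pos: [0.5054, -0.1454, 0.1692]
tool_rot: [-0.542, -0.454, 0.544, -0.452]
force: [0.5, 0.2, 0.1]
width: 0.087
```

>>> {"name": "servo_tool", "arguments": {
  "commands": [
    [[0,0,0],0],
    [[0,0,0],0],
    [[0,0,0],0]
  ],
  "gripper": 45,
  "squeeze": 3
}}

```text
time: 4.0
tool_pos: [0.5069, -0.146, 0.1717]
tool_rot: [0.543, 0.453, -0.543, 0.453]
force: [0.1, -0.7, 0.3]
width: 0.071
```

>>> {"name": "servo_tool", "arguments": {
  "commands": [
    [[0,0,0],0],
    [[0,0,0],0],
    [[0,0,0],0]
  ]
}}

```text
time: 4.3
tool_pos: [0.5067, -0.1459, 0.1715]
tool_rot: [0.543, 0.453, -0.543, 0.453]
force: [0.1, 0.1, -0.5]
width: 0.0488
```

Run:
```python
from m2 import *
f=grab('scene','scene4.png');o,M=tool()
a=f['img'][120:200,200:300]
cv2.imwrite('pics/s4c.png',cv2.resize(a,None,fx=6,fy=6,interpolation=cv2.INTER_CUBIC))
```

```text
t 4.35 tcp [ 506.7 -145.9  171.5] F [-0.2  0.2  0. ] w 47.395433307948544
tool axes cols
 [[ 2.000e-04  9.837e-01 -1.797e-01]
 [-0.000e+00 -1.797e-01 -9.837e-01]
 [-1.000e+00  2.000e-04  0.000e+00]]
```

View pics/s4c.png

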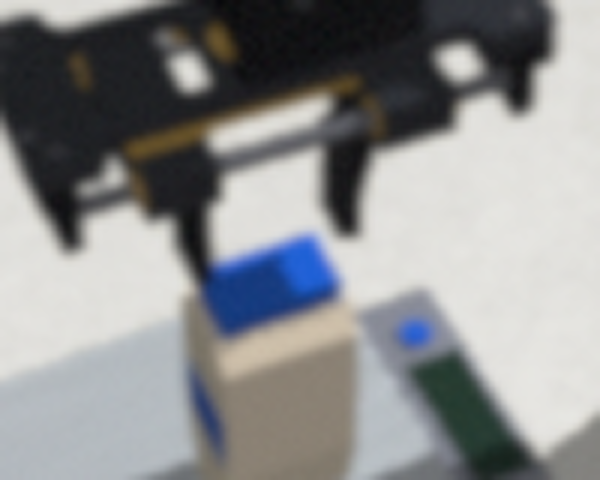

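>>> {"name": "servo_tool", "arguments": {
  "commands": [
    [[0,0,0],0],
    [[0,0,0],0],
    [[0,0,0],0],
    [[0,0,0],0],
    [[0,0,0],0]
  ],
  "gripper": 87
}}

```text
time: 4.85
tool_pos: [0.5067, -0.1459, 0.1714]
tool_rot: [-0.543, -0.453, 0.543, -0.453]
force: [0.3, -0.1, 0.5]
width: 0.0793
```

```bash
cat > tips.py <<'E'
from m2 import *
def tips(name='scene'):
    f=load(name);P=pts(f);o,M=tool();V=f['img'].max(2)
    L=(P-o['tool_pos'])@M*1000   # tool-frame coordinates of all points
    m=(V<110)&(abs(L[...,2])<25)&(abs(L[...,1])<75)&(L[...,0]>-75)&(L[...,0]<20)
    for s in (1,-1):
        q=L[m&(s*L[...,1]>15)];x=np.sort(q[:,0]);
        t=q[q[:,0]>-60]
        print('finger',s,len(t),'x deepest',x[-6:].round(1),'y range',np.percentile(t[:,1],[3,97]).round(1),'z',np.percentile(t[:,2],[3,50,97]).round(1))
if __name__=='__main__':
    grab('scene','scene5.png');tips()
E
python3 tips.py
```

```text
t 4.9 tcp [ 506.7 -145.9  171.4] F [-0.2 -0.2  0. ] w 82.20149300290711
tool axes cols
 [[ 0.      0.9837 -0.1798]
 [-0.     -0.1798 -0.9837]
 [-1.      0.      0.    ]]
finger 1 30 x deepest [-36.8 -36.6 -36.3 -34.4 -33.3 -28.4] y range [42.5 49.8] z [-12.9 -10.7  -5.7]
finger -1 48 x deepest [-37.3 -35.9 -35.8 -34.1 -33.5 -33.4] y range [-47.6 -38.7] z [-12.8  -9.5   2.5]
```

>>> {"name": "servo_tool", "arguments": {
  "commands": [
    [[20,0,0],0],
    [[35,0,0],0],
    [[48,0,0],0],
    [[56,0,0],0],
    [[61,0,0],0],
    [[61,0,0],0]
  ]
}}

```text
time: 5.5
tool_pos: [0.5065, -0.146, 0.11]
tool_rot: [-0.543, -0.453, 0.543, -0.453]
force: [0.6, 0.1, 0.1]
width: 0.0871
```

Run:
```python
from tips import *
f=grab('scene','scene6.png');tips();meas(('scene',))
a=f['img'][110:210,190:310]
cv2.imwrite('pics/s6c.png',cv2.resize(a,None,fx=6,fy=6,interpolation=cv2.INTER_CUBIC))
```

```text
t 5.55 tcp [ 506.7 -146.   110.5] F [ 0.5  0.4 -0.6] w 87.31331174835125
tool axes cols
 [[-1.000e-04  9.837e-01 -1.799e-01]
 [-2.000e-04 -1.799e-01 -9.837e-01]
 [-1.000e+00 -0.000e+00  2.000e-04]]
finger 1 75 x deepest [ 9.3 10.4 12.3 13.3 15.6 16.5] y range [27.4 53.1] z [-19.4 -11.1  13.6]
finger -1 45 x deepest [-34.8 -34.1 -33.9 -33.4 -33.  -31.7] y range [-52.5 -42.2] z [-13.3 -10.4   0.4]
scene blue 129 c [ 509.6 -138.5] z 178.2 mean [ 509.8 -137.   178. ] size [15. 47.] xdir deg -10.0 tiltxy deg [ -1.3 -13.3]
scene red 300 c [502.3 121.3] z 134.3 mean [502.8 122.1 134.3] size [27.3 49.3] xdir deg -2.5 tiltxy deg [-0.5 -2.1]
scene orange 353 c [505.6 198.1] z 134.4 mean [506.3 198.6 134.3] size [28.  49.7] xdir deg -3.2 tiltxy deg [-0.2 -2.3]
scene yellow 307 c [500.4  73. ] z 134.2 mean [501.1  73.6 134.2] size [28.7 50.1] xdir deg -3.5 tiltxy deg [-0.9 -1.4]
scene white 399 c [507.1 247.4] z 134.5 mean [507.7 247.9 134.4] size [28.3 50. ] xdir deg -3.2 tiltxy deg [ 0.9 -1.5]
scene tub [501.  158.1] [245.1 112.6] 88.0 zmax 0.1
scene jar top [ 543. -456.  109.]
```

View pics/s6c.png

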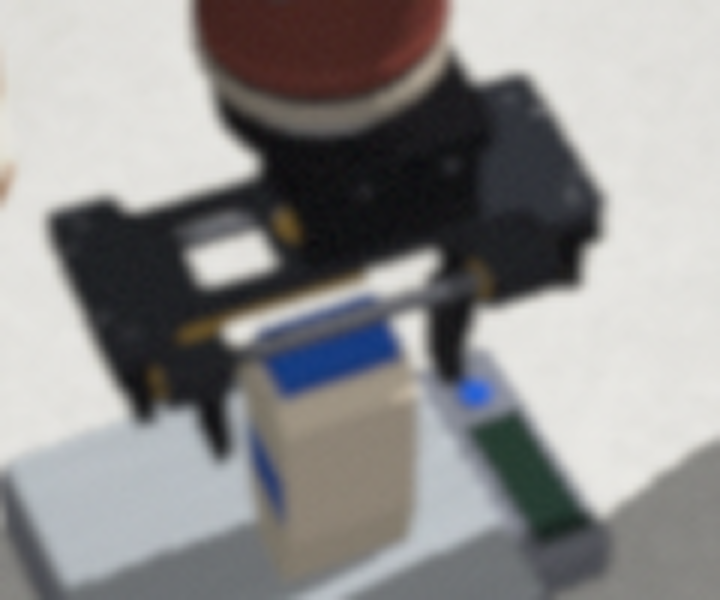

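>>> {"name": "servo_tool", "arguments": {
  "commands": [
    [[7,0,0],0],
    [[12,0,0],0],
    [[15,0,0],0],
    [[15,0,0],0]
  ]
}}

```text
time: 5.95
tool_pos: [0.5063, -0.1459, 0.0949]
tool_rot: [-0.543, -0.453, 0.543, -0.453]
force: [-0.1, -0.4, 1.3]
width: 0.0873
```

>>> {"name": "servo_tool", "arguments": {
  "commands": [
    [[0,0,0],0],
    [[0,0,0],0],
    [[0,0,0],0],
    [[0,0,0],0],
    [[0,0,0],0],
    [[0,0,0],0],
    [[0,0,0],0],
    [[0,0,0],0]
  ],
  "gripper": 40,
  "squeeze": 15
}}

```text
time: 6.75
tool_pos: [0.5067, -0.1459, 0.0954]
tool_rot: [0.543, 0.453, -0.543, 0.453]
force: [-0.9, -0.5, 2.3]
width: 0.056
```

Run:
```python
from tips import *
f=grab('scene','scene7.png');tips()
a=f['img'][110:210,190:310]
cv2.imwrite('pics/s7c.png',cv2.resize(a,None,fx=6,fy=6,interpolation=cv2.INTER_CUBIC))
```

```text
t 6.8 tcp [ 506.7 -145.9   95.4] F [-0.2 -0.5  1.8] w 56.12899184554074
tool axes cols
 [[ 0.      0.9837 -0.1797]
 [ 0.     -0.1797 -0.9837]
 [-1.      0.     -0.    ]]
finger 1 69 x deepest [-4.6 -4.1 -2.  -0.2  1.4  4.5] y range [27.7 38. ] z [-18.8 -11.3   1. ]
finger -1 10 x deepest [-52.4 -51.4 -45.1 -42.8 -38.7 -34.8] y range [-36.4 -32.7] z [-13.2 -12.1  -8.3]
```

View pics/s7c.png

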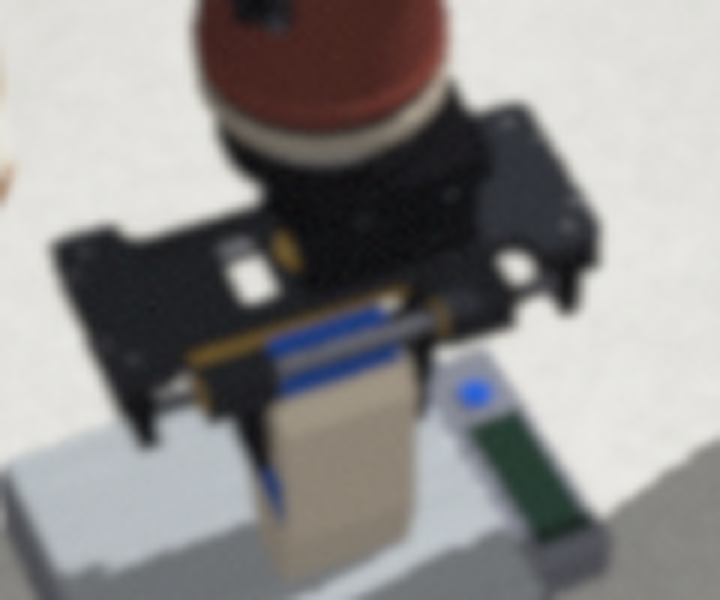

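>>> {"name": "servo_tool", "arguments": {
  "commands": [
    [[0,0,0],0],
    [[0,0,0],0],
    [[-5,0,0],0],
    [[-15,0,0],0],
    [[-35,0,0],0],
    [[-60,0,0],0],
    [[-85,0,0],0],
    [[-105,0,0],0],
    [[-115,0,0],0],
    [[-115,0,0],0],
    [[-115,0,0],0]
  ],
  "squeeze": 35
}}

```text
time: 7.9
tool_pos: [0.5063, -0.1457, 0.2097]
tool_rot: [-0.543, -0.453, 0.543, -0.453]
force: [-0.1, 0.0, -4.4]
width: 0.0558
```

Run:
```python
from tips import *
f=grab('scene','scene8.png');o,M=tool();print(o['q'].round(2))
P=pts(f)
L=(P-o['tool_pos'])@M*1000
im=f['img'];hsv=cv2.cvtColor(im,cv2.COLOR_BGR2HSV)
m=(abs(L[...,1])<35)&(abs(L[...,2])<35)&(L[...,0]>-60)&(L[...,0]<90)&(im.max(2)>90)
q=P[m];l=L[m]*1
print(len(q),'lowest z',np.sort(q[:,2])[:8].round(4),'y tool range',np.percentile(l[:,1],[2,98]),'z range',np.percentile(l[:,2],[2,50,98]))
a=im[40:190,170:330]
cv2.imwrite('pics/s8c.png',cv2.resize(a,None,fx=4,fy=4,interpolation=cv2.INTER_CUBIC))
```

```text
t 7.95 tcp [ 506.  -145.7  209.3] F [-0.2  0.7 -3.7] w 55.745097098481565
tool axes cols
 [[-1.600e-03  9.837e-01 -1.797e-01]
 [ 1.000e-04 -1.797e-01 -9.837e-01]
 [-1.000e+00 -1.600e-03  2.000e-04]]
[-0.6   0.07  0.85  1.77 -0.05  1.32  0.08]
823 lowest z [0.1625 0.1637 0.164  0.1641 0.1641 0.1643 0.165  0.165 ] y tool range [-27.57812655  29.28990274] z range [-23.14558767 -20.51923556   9.34753431]
```

View pics/s8c.png

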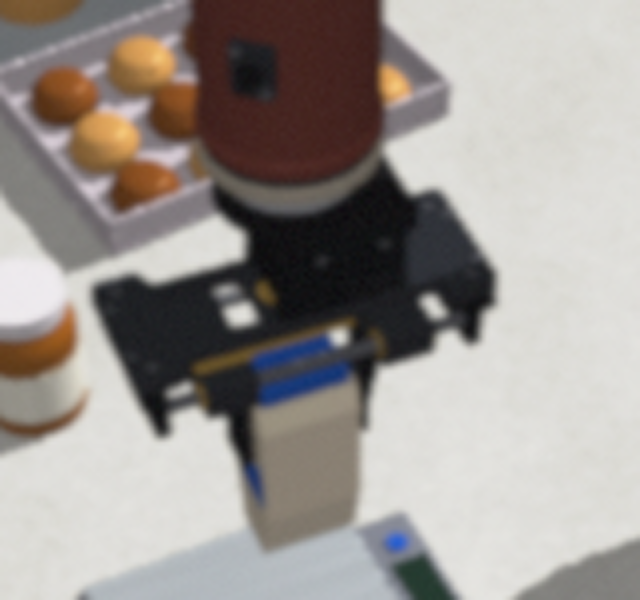

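>>> {"name": "servo_tool", "arguments": {
  "commands": [
    [[-8,0,-5],0],
    [[-15,-6,-30],-1],
    [[-15,-12,-65],-2],
    [[-15,-20,-100],-3],
    [[-15,-28,-140],-4],
    [[-15,-36,-180],-5],
    [[-15,-44,-220],-6],
    [[-15,-50,-255],-7],
    [[-15,-56,-282],-7.7],
    [[-15,-58.7,-298],-7.7],
    [[-15,-58.7,-298],-7.7],
    [[-15,-58.7,-298],-7.7]
  ]
}}

```text
time: 9.15
tool_pos: [0.5026, 0.1568, 0.2252]
tool_rot: [-0.511, -0.488, 0.512, -0.488]
force: [0.2, 0.4, -3.4]
width: 0.0559
```

>>> {"name": "servo_tool", "arguments": {
  "commands": [
    [[0,0,0],0],
    [[0,0,0],0],
    [[0,0,0],0]
  ]
}}

```text
time: 9.45
tool_pos: [0.5026, 0.1569, 0.2254]
tool_rot: [0.512, 0.488, -0.512, 0.488]
force: [0.1, 0.5, -3.4]
width: 0.0562
```

```bash
cat > chk.py <<'E'
from tips import *
import sys
k=sys.argv[1]
f=grab('scene','scene%s.png'%k);t=grab('top','top%s.png'%k)
o,M=tool()
d=np.array([501.8,158,0])-o['tool_pos']*1000;print('tool shift to target',(M.T@d).round(1),'yaw',np.degrees(np.arctan2(M[1,1],M[0,1])).round(2),'underside',(o['tool_pos'][2]*1000-45).round(1))
meas()
a=f['img'][190:370,230:400]
cv2.imwrite('pics/s%sc.png'%k,cv2.resize(a,None,fx=3.3,fy=3.3,interpolation=cv2.INTER_CUBIC))
a=t['img'][110:270,50:250]
cv2.imwrite('pics/t%sc.png'%k,cv2.resize(a,None,fx=3.3,fy=3.3,interpolation=cv2.INTER_CUBIC))
E
python3 chk.py 9
```

```text
t 9.55 tcp [502.5 157.3 225.4] F [-0.1  0.  -3.7] w 55.84125170089756
tool axes cols
 [[ 0.000e+00  9.989e-01 -4.710e-02]
 [ 1.000e-04 -4.710e-02 -9.989e-01]
 [-1.000e+00  0.000e+00 -1.000e-04]]
tool shift to target [225.4  -0.8  -0.6] yaw -2.7 underside 180.4
top blue 94 c [501.7 144.1] z 309.9 mean [501.5 143.6 309. ] size [ 5.5 47. ] xdir deg -1.2 tiltxy deg [-2.  -8.3]
top red 246 c [500.9 117.7] z 134.0 mean [500.6 117.7 134.1] size [27.3 48.5] xdir deg -3.2 tiltxy deg [0.5 0.4]
top orange none
top yellow 259 c [498.4  70.5] z 133.9 mean [498.4  70.1 133.9] size [28.8 49.4] xdir deg -4.2 tiltxy deg [0.5 0.6]
top white none
top tub [498.4 120.6] [173.7 111.1] 87.6 zmax 0.101
top jar top [ 539. -461.  110.]
scene blue 59 c [496.1 168.3] z 309.4 mean [497.8 168.5 308.9] size [ 5.3 41.5] xdir deg -1.7 tiltxy deg [3.  4.6]
scene red 75 c [521.4 121.7] z 134.3 mean [521.5 122.6 134.3] size [13.7 25.5] xdir deg -80.5 tiltxy deg [-1.5 -2.7]
scene orange 353 c [505.7 197.5] z 134.2 mean [506.3 198.3 134.2] size [28.3 48.9] xdir deg -2.6 tiltxy deg [-0.5 -1.4]
scene yellow 65 c [521.   72.4] z 134.0 mean [520.9  72.7 133.7] size [26.7 10.1] xdir deg 81.7 tiltxy deg [-16.   -0.8]
scene white 403 c [507.3 247.1] z 134.5 mean [507.9 247.9 134.4] size [28.3 50.1] xdir deg -2.2 tiltxy deg [-0.1 -0.5]
scene tub [500.7 158.4] [244.7 112.9] 87.6 zmax 0.099
scene jar top [ 543. -455.  109.]
```

View pics/scene9.png

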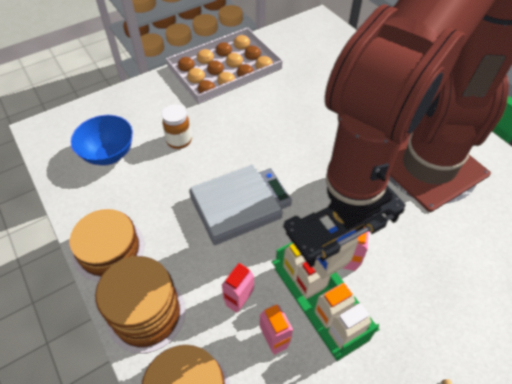

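>>> {"name": "servo_tool", "arguments": {
  "commands": [
    [[8,-0.5,-0.6],0],
    [[18,-0.8,-0.6],0],
    [[28,-0.8,-0.6],0],
    [[38,-0.8,-0.6],0],
    [[46,-0.8,-0.6],0],
    [[54,-0.8,-0.6],0],
    [[60,-0.8,-0.6],0],
    [[62,-0.8,-0.6],0],
    [[62,-0.8,-0.6],0]
  ]
}}

```text
time: 10.45
tool_pos: [0.5017, 0.1584, 0.1632]
tool_rot: [-0.511, -0.488, 0.512, -0.488]
force: [0.5, -0.2, -3.4]
width: 0.0562
```

```bash
python3 chk.py 10
```

```text
t 10.55 tcp [501.9 158.5 163.7] F [-0.5  0.4 -3. ] w 55.875531411452
tool axes cols
 [[ 5.000e-04  9.989e-01 -4.630e-02]
 [ 3.000e-04 -4.630e-02 -9.989e-01]
 [-1.000e+00  5.000e-04 -3.000e-04]]
tool shift to target [163.7  -0.2   0.6] yaw -2.65 underside 118.7
top blue 80 c [500.9 144.2] z 248.0 mean [501.7 144.2 246.5] size [ 4.9 44.5] xdir deg -1.4 tiltxy deg [-2.8 -8.3]
top red 245 c [500.9 118.2] z 134.0 mean [500.4 117.8 133.9] size [28.2 48.3] xdir deg -2.9 tiltxy deg [0.2 0.5]
top orange none
top yellow 265 c [498.5  69.9] z 133.8 mean [498.4  69.9 134. ] size [28.4 49.6] xdir deg -1.6 tiltxy deg [0.3 0.5]
top white none
top tub [497.8 110.2] [153.3 110.8] 87.6 zmax 0.1
top jar top [ 539. -460.  110.]
scene blue 53 c [510.8 150.9] z 247.8 mean [510.8 151.2 247.2] size [ 7.9 14.9] xdir deg -6.8 tiltxy deg [-0.6  5.4]
scene red none
scene orange 354 c [505.8 197.6] z 134.1 mean [506.4 198.4 134.1] size [28.6 49. ] xdir deg -2.2 tiltxy deg [-0.7 -1. ]
scene yellow none
scene white 407 c [507.1 247.3] z 134.4 mean [508.  247.8 134.3] size [28.3 50.4] xdir deg -3.0 tiltxy deg [-0.6 -1.3]
scene tub [501.4 158.5] [244.3 111.9] 87.8 zmax 0.099
scene jar top [ 543. -456.  109.]
```

View pics/s10c.png

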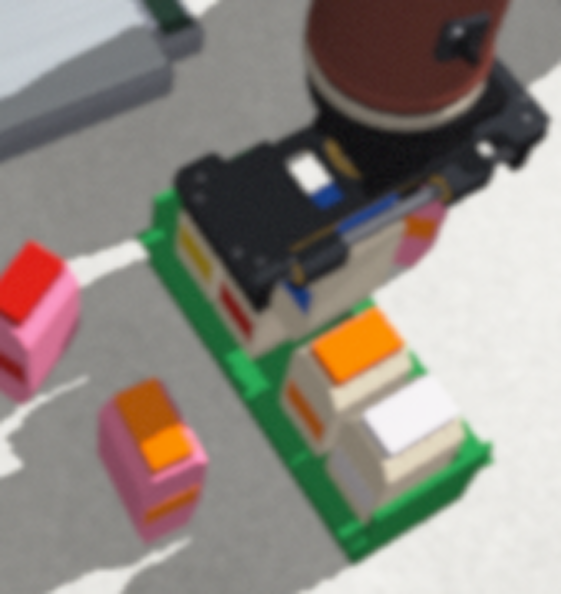

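View pics/t10c.png

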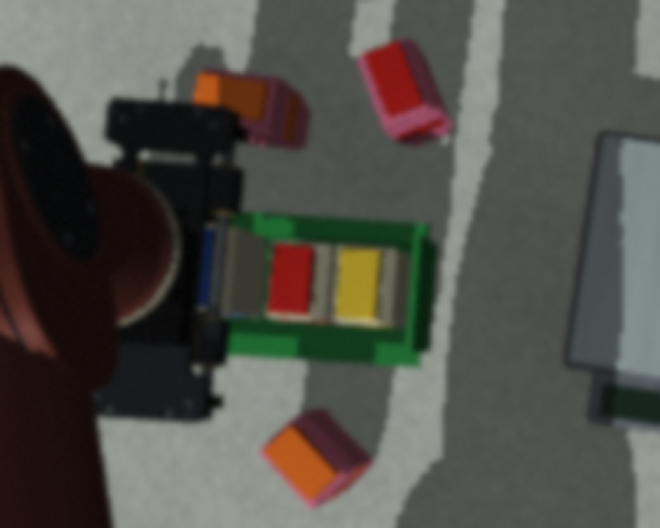

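>>> {"name": "servo_tool", "arguments": {
  "commands": [
    [[5,0,0.4],0],
    [[10,0,0.4],0],
    [[15,0,0.4],0],
    [[20,0,0.4],0],
    [[25,0,0.4],0],
    [[30,0,0.4],0],
    [[30,0,0.4],0]
  ],
  "squeeze": 50
}}

```text
time: 11.25
tool_pos: [0.5013, 0.1579, 0.1326]
tool_rot: [-0.511, -0.488, 0.512, -0.488]
force: [0.4, 0.1, -4.3]
width: 0.0559
```

```bash
python3 chk.py 11
```

```text
t 11.35 tcp [501.5 157.9 133.2] F [ 0.2  0.1 -3.9] w 55.795273600755934
tool axes cols
 [[-5.000e-04  9.989e-01 -4.640e-02]
 [-4.000e-04 -4.640e-02 -9.989e-01]
 [-1.000e+00 -5.000e-04  4.000e-04]]
tool shift to target [ 1.331e+02  4.000e-01 -1.000e-01] yaw -2.66 underside 88.2
top blue 78 c [500.7 143.8] z 217.4 mean [500.1 143.4 215.7] size [ 4.7 45.5] xdir deg -2.7 tiltxy deg [0.7 9.5]
top red 242 c [501.  112.4] z 134.4 mean [500.3 111.9 134.4] size [28. 48.] xdir deg -1.8 tiltxy deg [0. 3.]
top orange none
top yellow 259 c [498.5  69.1] z 134.2 mean [498.3  68.7 134.2] size [28.3 49.7] xdir deg -2.0 tiltxy deg [-0.3  1.1]
top white none
top tub [497.3 104.7] [141.9 110.8] 87.9 zmax 0.099
top jar top [ 539. -461.  110.]
scene blue 52 c [511.8 151.4] z 217.6 mean [511.7 151.3 216.4] size [10.1 14.6] xdir deg -7.7 tiltxy deg [ 2.6 10.3]
scene red 7 c [481.1 108.3] z 135.2 mean [481.1 109.  135.5] size [3.6 6.6] xdir deg -83.7 tiltxy deg [11.   1.4]
scene orange 352 c [506.2 200.1] z 134.5 mean [506.5 200.5 134.5] size [28.5 49.1] xdir deg -2.5 tiltxy deg [-0.5 -1.5]
scene yellow 89 c [495.9  64.9] z 134.5 mean [493.7  64.2 134.6] size [15.7 41.1] xdir deg -9.2 tiltxy deg [1.6 7.7]
scene white 407 c [506.8 247.2] z 134.3 mean [508.1 247.9 134.3] size [28.3 50.8] xdir deg -2.5 tiltxy deg [-0.1 -1.8]
scene tub [501.7 158.1] [244.9 111.3] 87.7 zmax 0.1
scene jar top [ 543. -456.  109.]
```

View pics/s11c.png

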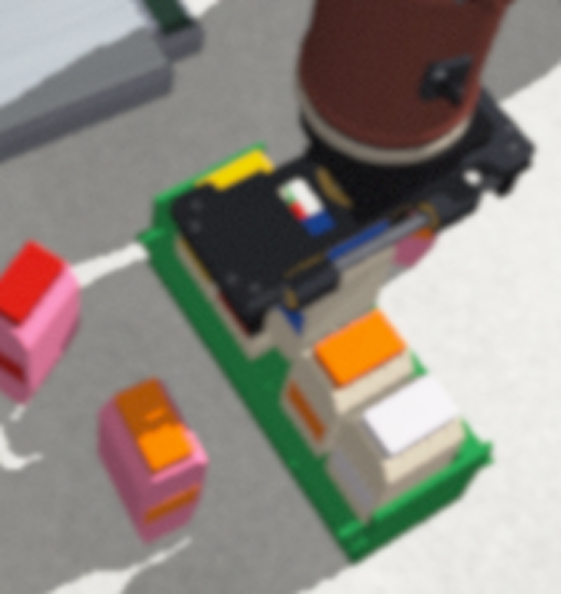

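>>> {"name": "servo_tool", "arguments": {
  "commands": [
    [[4,0.2,0],0],
    [[8,0.2,0],0],
    [[12,0.2,0],0],
    [[16,0.2,0],0],
    [[20,0.2,0],0],
    [[24,0.2,0],0],
    [[28,0.2,0],0],
    [[32,0.2,0],0],
    [[36,0.2,0],0],
    [[40,0.2,0],0],
    [[40,0.2,0],0]
  ]
}}

```text
time: 12.45
tool_pos: [0.5015, 0.1578, 0.0927]
tool_rot: [-0.511, -0.488, 0.512, -0.488]
force: [0.1, 0.1, -3.0]
width: 0.0557
```

```bash
python3 chk.py 12
```

```text
t 12.55 tcp [501.6 157.8  93.1] F [-0.   1.1 -5.1] w 55.52012622896955
tool axes cols
 [[-6.000e-04  9.989e-01 -4.640e-02]
 [-5.000e-04 -4.640e-02 -9.989e-01]
 [-1.000e+00 -6.000e-04  5.000e-04]]
tool shift to target [93.1  0.2 -0.2] yaw -2.66 underside 48.1
top blue 70 c [500. 143.] z 177.9 mean [500.2 142.9 175.5] size [ 3.1 45.4] xdir deg -2.0 tiltxy deg [ 0.3 13.8]
top red 228 c [500.9 104.6] z 134.6 mean [500.5 105.3 134.8] size [47.2 26.6] xdir deg 0.4 tiltxy deg [0.5 5.2]
top orange none
top yellow 266 c [498.5  63.1] z 134.5 mean [498.   62.8 134.6] size [27.6 49.6] xdir deg -0.7 tiltxy deg [-0.8  3.9]
top white none
top tub [496.9  98.2] [128.4 110.5] 88.0 zmax 0.099
top jar top [ 539. -460.  110.]
scene blue 52 c [513.6 151.7] z 177.6 mean [513.2 151.9 176.9] size [14.2 10.4] xdir deg 0.9 tiltxy deg [2.6 7.5]
scene red 69 c [495.2 115.3] z 136.5 mean [494.8 116.1 135.7] size [14.6 15.6] xdir deg -88.4 tiltxy deg [ 0.3 -1.9]
scene orange 357 c [506.  204.3] z 134.9 mean [507.  204.9 134.7] size [27.8 49.5] xdir deg -2.5 tiltxy deg [-0.5 -3.7]
scene yellow 302 c [500.   65.2] z 134.8 mean [500.8  66.6 134.8] size [29.1 50.3] xdir deg -1.6 tiltxy deg [-0.5  0.1]
scene white 405 c [507.  247.2] z 134.2 mean [508.  247.9 134.2] size [28.9 49.8] xdir deg -2.3 tiltxy deg [-0.4 -1.5]
scene tub [501.7 158.2] [244.9 111.5] 87.8 zmax 0.104
scene jar top [ 543. -455.  109.]
```

View pics/s12c.png

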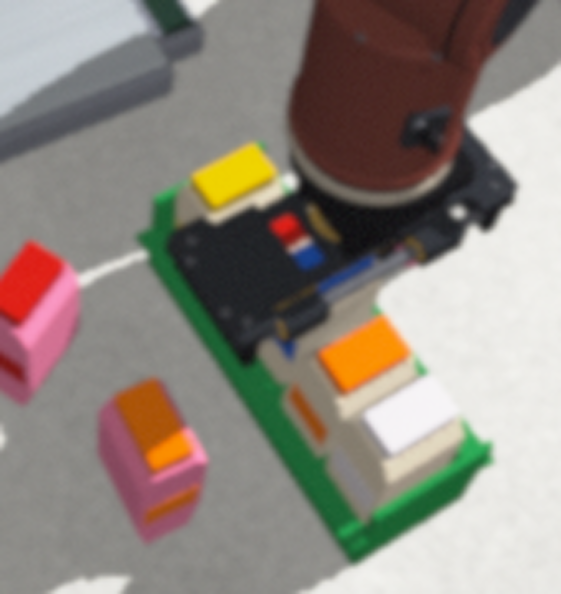

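View pics/t12c.png

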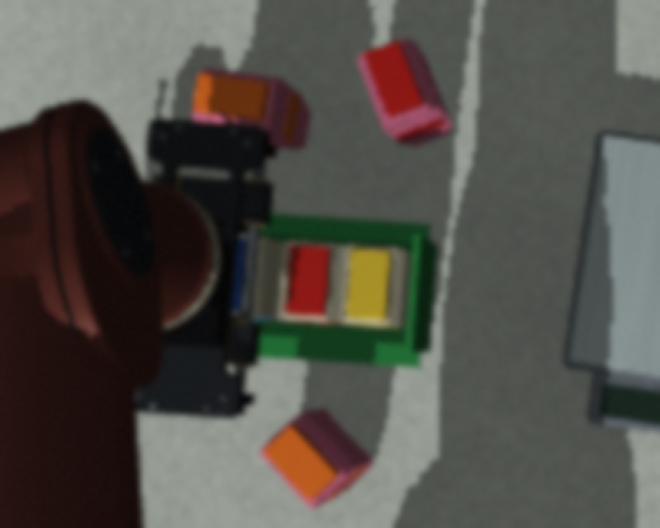

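>>> {"name": "servo_tool", "arguments": {
  "commands": [
    [[4,0.2,0],0],
    [[8,0.2,0],0],
    [[12,0.2,0],0],
    [[16,0.2,0],0],
    [[20,0.2,0],0],
    [[24,0.2,0],0],
    [[28,0.2,0],0],
    [[30,0.2,0],0],
    [[30,0.2,0],0]
  ]
}}

```text
time: 13.45
tool_pos: [0.5021, 0.1585, 0.0631]
tool_rot: [0.511, 0.488, -0.511, 0.488]
force: [2.1, 2.3, -5.3]
width: 0.0558
```

```bash
python3 chk.py 13
```

```text
t 13.55 tcp [501.9 158.3  63.1] F [ 1.4  2.  -4.4] w 55.88071412800246
tool axes cols
 [[-1.000e-04  9.989e-01 -4.590e-02]
 [ 0.000e+00 -4.590e-02 -9.989e-01]
 [-1.000e+00 -1.000e-04  0.000e+00]]
tool shift to target [63.1 -0.1  0.3] yaw -2.63 underside 18.1
top blue 65 c [500.4 143.2] z 149.0 mean [499.1 143.4 145.9] size [ 3.9 44.2] xdir deg -2.8 tiltxy deg [ -0.5 -22.4]
top red 237 c [500.  101.3] z 134.9 mean [500.  101.1 135. ] size [28.5 45.8] xdir deg -1.5 tiltxy deg [-0.4  6.2]
top orange none
top yellow 260 c [498.   57.5] z 134.7 mean [497.6  57.3 134.7] size [28.2 49.5] xdir deg -2.5 tiltxy deg [0.2 6.4]
top white none
top tub [496.8  95.1] [122.6 110.5] 87.9 zmax 0.1
top jar top [ 539. -460.  110.]
scene blue 60 c [513.5 152.3] z 147.7 mean [513.7 152.3 146.9] size [11.9 12.9] xdir deg -1.7 tiltxy deg [-0.2  1.6]
scene red 135 c [504.3  99.6] z 135.4 mean [503.5  99.2 135.1] size [15.8 41.3] xdir deg -5.6 tiltxy deg [0.9 9.6]
scene orange 356 c [506.1 209.5] z 135.0 mean [506.8 210.1 134.9] size [28.2 48.6] xdir deg -1.7 tiltxy deg [-0.6 -5.2]
scene yellow 296 c [499.6  60.6] z 134.8 mean [500.2  61.5 134.8] size [30.1 50.5] xdir deg -3.9 tiltxy deg [-0.3  2. ]
scene white 405 c [507.2 252.7] z 135.1 mean [508.3 253.1 134.9] size [28.2 50.8] xdir deg -2.5 tiltxy deg [-0.3 -4.1]
scene tub [501.3 158.5] [244.3 111.4] 87.6 zmax 0.1
scene jar top [ 543. -456.  109.]
```

View pics/s13c.png

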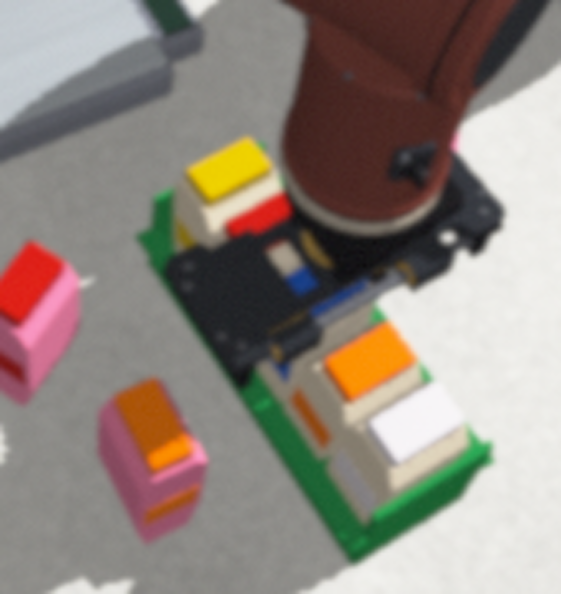

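>>> {"name": "servo_tool", "arguments": {
  "commands": [
    [[3,0,0],0],
    [[6,0,0],0],
    [[9,0,0],0],
    [[11,0,0],0],
    [[12,0,0],0],
    [[12,0,0],0]
  ]
}}

```text
time: 14.15
tool_pos: [0.5019, 0.1577, 0.051]
tool_rot: [-0.511, -0.488, 0.512, -0.488]
force: [1.4, -0.1, -3.0]
width: 0.0556
```

>>> {"name": "servo_tool", "arguments": {
  "commands": [
    [[1,0,0],0],
    [[1,0,0],0],
    [[1,0,0],0]
  ]
}}

```text
time: 14.45
tool_pos: [0.502, 0.1577, 0.0504]
tool_rot: [-0.511, -0.488, 0.512, -0.488]
force: [-1.2, -1.0, 3.7]
width: 0.0559
```

>>> {"name": "servo_tool", "arguments": {
  "commands": [
    [[0.8,0,0],0],
    [[0.8,0,0],0],
    [[0.8,0,0],0]
  ]
}}

```text
time: 14.75
tool_pos: [0.5021, 0.1578, 0.0504]
tool_rot: [-0.511, -0.488, 0.512, -0.488]
force: [-4.9, -3.2, 13.7]
width: 0.0563
```

```bash
python3 chk.py 14
```

```text
t 14.85 tcp [502.  157.8  50.4] F [-4.8 -1.8 12.5] w 55.343362298065315
tool axes cols
 [[-4.000e-04  9.989e-01 -4.650e-02]
 [ 2.000e-04 -4.650e-02 -9.989e-01]
 [-1.000e+00 -4.000e-04 -2.000e-04]]
tool shift to target [50.4 -0.2 -0.1] yaw -2.66 underside 5.4
top blue 63 c [501.3 142.5] z 135.3 mean [499.7 142.5 133.3] size [ 4.1 44.9] xdir deg -1.9 tiltxy deg [-1.8 -5.4]
top red 237 c [500.6 102.2] z 134.5 mean [500.2 102.3 134.5] size [27.9 47.8] xdir deg -3.3 tiltxy deg [0.5 5.3]
top orange none
top yellow 266 c [498.2  57.8] z 134.7 mean [497.9  57.5 134.9] size [28.3 49.5] xdir deg -1.8 tiltxy deg [0.1 4.4]
top white none
top tub [496.8  91.9] [116.4 110.7] 88.0 zmax 0.1
top jar top [ 539. -460.  110.]
scene blue 63 c [514.3 151.7] z 135.4 mean [514.2 151.7 134.4] size [11.6 14.4] xdir deg -0.5 tiltxy deg [-1.7  3.6]
scene red 153 c [506.8 102.1] z 135.4 mean [506.8 101.7 135. ] size [19.3 37.7] xdir deg -3.5 tiltxy deg [-0.1  8.4]
scene orange 357 c [506.4 209.3] z 135.2 mean [507.2 209.7 135.2] size [28.8 49.4] xdir deg -1.1 tiltxy deg [-0.6 -6.3]
scene yellow 298 c [499.7  60. ] z 135.0 mean [500.3  61.7 134.8] size [29.4 49.9] xdir deg -2.2 tiltxy deg [0.1 1.5]
scene white 410 c [507.9 252.3] z 134.8 mean [508.2 252.8 134.7] size [28.3 50.1] xdir deg -2.0 tiltxy deg [-0.5 -3.3]
scene tub [501.4 158. ] [245.4 113. ] 87.9 zmax 0.1
scene jar top [ 542. -455.  109.]
```

View pics/t14c.png

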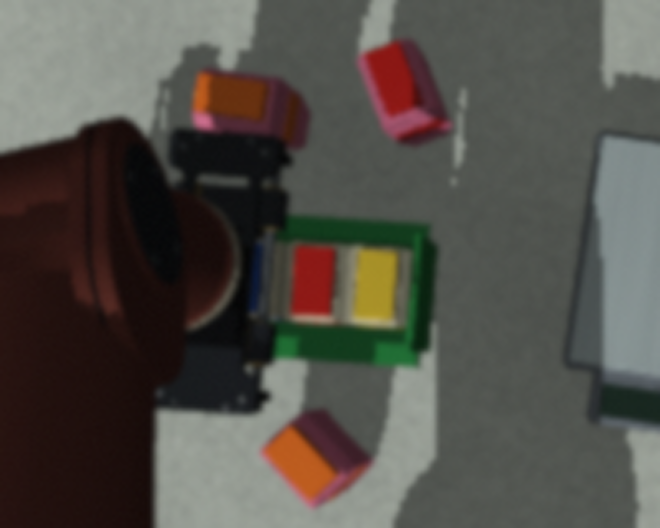

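>>> {"name": "servo_tool", "arguments": {
  "commands": [
    [[-0.6,0,0],0],
    [[-0.6,0,0],0],
    [[-0.6,0,0],0],
    [[-0.6,0,0],0],
    [[-0.6,0,0],0],
    [[-0.6,0,0],0]
  ],
  "gripper": 74
}}

```text
time: 15.45
tool_pos: [0.502, 0.158, 0.0501]
tool_rot: [-0.511, -0.488, 0.511, -0.488]
force: [0.6, -0.0, -0.5]
width: 0.0738
```

>>> {"name": "servo_tool", "arguments": {
  "commands": [
    [[-3,0,0],0],
    [[-10,0,0],0],
    [[-22,0,0],0],
    [[-40,0,0],0],
    [[-65,0,0],0],
    [[-95,0,0],0],
    [[-130,0,0],0],
    [[-165,0,0],0],
    [[-190,0,0],0],
    [[-200,0,0],0],
    [[-200,0,0],0]
  ]
}}

```text
time: 16.55
tool_pos: [0.5027, 0.1582, 0.2518]
tool_rot: [0.512, 0.488, -0.51, 0.488]
force: [-0.1, 1.5, -0.6]
width: 0.0741
```

```bash
python3 chk.py 15
```

```text
t 16.65 tcp [501.6 157.9 249.3] F [-0.2  0.  -1. ] w 74.30042349387122
tool axes cols
 [[-1.000e-03  9.989e-01 -4.630e-02]
 [-5.000e-04 -4.630e-02 -9.989e-01]
 [-1.000e+00 -1.000e-03  6.000e-04]]
tool shift to target [249.3   0.4  -0.3] yaw -2.65 underside 204.3
top blue 254 c [502.2 155.3] z 133.8 mean [501.8 154.4 133.8] size [47.5 29.4] xdir deg 0.8 tiltxy deg [ 0. -0.]
top red 228 c [500.1 101.9] z 134.7 mean [499.9 101.7 134.6] size [45.1 26.8] xdir deg 1.7 tiltxy deg [-0.   3.7]
top orange 58 c [505.5 211. ] z 134.2 mean [504.5 211.3 134.1] size [ 8.  47.6] xdir deg -1.9 tiltxy deg [ -2.3 -25.9]
top yellow 266 c [498.3  57.9] z 134.4 mean [497.9  57.7 134.6] size [28.  49.9] xdir deg -2.3 tiltxy deg [0.3 4.9]
top white none
top tub [498.8 138. ] [208.5 110.4] 87.6 zmax 0.099
top jar top [ 539. -461.  110.]
scene blue 323 c [503.  157.4] z 134.4 mean [503.5 158.5 134.3] size [27.7 49.7] xdir deg -1.5 tiltxy deg [-0.1 -1.6]
scene red 167 c [503.2 105.7] z 135.1 mean [510.1 108.7 135. ] size [26.  47.5] xdir deg -0.4 tiltxy deg [0.6 1.6]
scene orange 349 c [506.2 209.6] z 135.2 mean [507.2 210.1 135.1] size [27.4 50.4] xdir deg -1.1 tiltxy deg [ 0.  -5.1]
scene yellow 140 c [513.4  59.4] z 134.8 mean [513.6  61.2 134.6] size [23.2 28.9] xdir deg -89.3 tiltxy deg [-0.5  1.7]
scene white 405 c [507.7 252.1] z 134.7 mean [508.1 252.8 134.7] size [28.4 49.9] xdir deg -2.8 tiltxy deg [-0.2 -2.6]
scene tub [501.9 158.6] [244.3 111.8] 88.0 zmax 0.1
scene jar top [ 542. -456.  109.]
```

View pics/s15c.png

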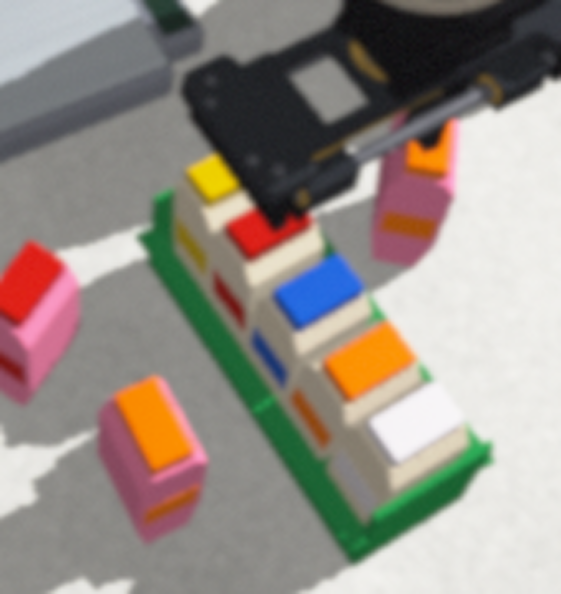

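The blue canister stands home in the middle place, level with its neighbours: lid at z ≈ 134 mm in both views, upright, 1–2 mm from the tub centre. The gripper is clear, so I'm handing in.

```bash
python3 -c "
from h import *
print(finish_job())"
```

```text
the job is handed in; nothing more can be done
None
```

The blue-lidded canister is in the gap in the green tub, standing on the floor and released. I handed the job in at about 16.7 s. No verdict is reported.

I gripped the canister across its 56 mm width and carried it over. I turned it 7.7° to match the row and pushed it down in small steps, and its neighbours eased apart. It bottomed out with about 13 N of upward force while still gripped. I then opened the fingers and rose clear.

**Blue canister, last images:**
- Lid top is at about 134 mm, where fully home is 135 mm.
- It is 1–3 mm from the tub centre in both views.
- It stands upright within about 2°, and square to the row within about 4°.

**Other four canisters:** all are in the tub and leaning by no more than about 6°, judging from the slope of their lids. In the last views the gripper hid part of the row: the top camera did not show the white lid and saw only a strip of the orange one. The scene camera partly hid the red and yellow lids.

**Jar:** it did not move measurably.

**Checks that disagreed:**
- **Fingertip height:** the camera showed the fingertips about 26–30 mm above the reported TCP height. A test closing just above the lid showed they really were higher than reported. I took the grip height from the images and the final height from that grip, the floor contact and the lid height.
- **Two cameras:** they differed by about 2–4 mm in position, so I averaged them.

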